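# Lock a stop bar against the chopping board with a snap cap

### The arm

A 6-joint arm with a two-finger parallel gripper is mounted at the origin on the work surface. World frame = base frame: x ahead of the robot, y to its left, z up, the work surface at z = 0. Lengths are in m, angles in rad, forces in N, time in s.
With the tool pointing down it reaches from about 0.375 to 0.9 m from the base axis. Payload 3.1 kg.
Tool frame: the origin (TCP) lies on the centre line of the jaws, within the pads' length; the fingertips stand 11 mm ahead of it and the grasp point (between the pads) lies 8 mm behind it; x points along the fingers, y is the direction in which the jaws open and shut, and the axes are right-handed (so a half turn about x gives the same grasp; the last joint's range is limited). The gripper opens to 87 mm and grips with 3 to 60 N. Pads are 19 mm wide; open, the fingers measure 117 mm over their backs; the gripper's body (75 mm by 190 mm) begins 51 mm behind the grasp point.
Start: joints at [1.119, 0.527, 1.433, -0, 1.181, -0.178], TCP at [0.169, 0.602, 0.234] pointing down, gripper open.
Joint ranges: [-3.08, 3.08], [-0.75, 2.2], [0.22, 2.44], [-1.43, 4.57], [0, 2.65], [-2.85, 2.85]. Speed limits (rad/s): [2.79, 2.79, 3.14, 3.14, 3.14, 3.14].

### API

Orientations are given as a unit quaternion [x, y, z, w].
In Python, from rig import robot, camera, camera_info gives the robot as it stands.
- The arm moves only by the shell command python3 -m inch 'ROWS' [FORCE]. ROWS is JSON, a list that holds one entry, the list of rows, each a list of 5 numbers: the shift along the tool's x, y, z in cm, then the turn about the tool's x in rad, then the opening, from 0 (shut) to 1 (fully open). A call has 1 to 8 rows; each row shifts and turns the pose as measured when the row begins, along the tool's axes as they then stand; what a row does not reach is not made up. A row lasts 1/12 s, in which the tool goes at most 41.7 mm and 7.16 degrees, less where a joint would pass 70% of its speed; a pose out of reach is approached as far as the arm can. A call with a gripper value outside its range is refused whole. The fingers move at their own pace and stop on an object; FORCE is the grip in N (left out, the last holds). Time passes only in rows, so rows that do not move let the fingers close. It gives the time, the measured TCP pose, the force and the opening at its end, in the units of the state.
- robot.get_obs(): the state, without advancing time (a new reading comes with each control period).
- camera(name): name is "scene" or "top" or "wrist"; returns the picture (400x640x3 uint8, red, green, blue); there is no depth.
- camera_info(name): a dict with "camera_matrix" (3x3 intrinsics, pixels), "dist" ([k1, k2, p1, p2, k3] as OpenCV has them; the pictures are not rectified), "rvec" (rotation vector, rad) and "tvec" (3), from world to camera coordinates, as OpenCV has them. Camera axes: x right, y down, z forward; pixel columns grow to the right and rows downward; lengths in m; the calibration is good to about 2 mm. A picture is of the moment at which its call begins: read the wrist's pose just before it. camera_info takes no time and is no camera call; for the wrist camera it gives the pose at the moment of the call.
- robot.hand_in(): hands the job in, once; it reports no verdict.
The state is a dict: "time": time; "q": joint angles; "joint_velocities": joint speeds; "joint_torque": joint torques, N m; "position": TCP position; "tool_rot": TCP orientation; "ft_force": force on the tool from outside, world axes, zero at the start; "moment": the same for the moment, N m; "grip_width": finger opening in m.
Only numpy, scipy, OpenCV 4.12 (cv2) and the standard library are available. Lean on these libraries where they do the work, as an engineer would, in place of code of your own. Each camera call takes 0.05 s, during which the arm holds its last target. There are 200 camera calls.

### The job

Lay the blue aluminium stop bar flat on the counter with its slot over the brass stud and its long edge flush against the near edge of the chopping board, and let go of it. Then press the pink cap down over the stud until it clicks and keep pressing, so that it sits fully home on the bar. Finish with the fingers still on the cap, pushing it down on the bar with roughly 10 to 15 N, and leave the bowl, pepper grinder and skimmer alone.

Things in the scene. Friction and masses are not known exactly. Their poses are not given: they have to be found in the camera images.
- board: End-grain wooden chopping board fixed to the counter, 240 mm (its x) by 300 mm (its y) by 30 mm high. Origin: centre of its underside. Its -x side is the near long edge, towards the robot.
- board_edge (a point): Middle of the board's near long edge, at counter height (board frame -120, 0, 0 mm); same axes as the board, x points from the edge into the board, y along the edge.
- bar: Loose blue aluminium stop bar (straightedge), 60 mm wide (its x), 240 mm long (its y), 8 mm thick, 0.3 kg, lying flat. Origin: centre of its underside. A slot goes right through it, centred 75 mm from the origin along -y, 30 mm (x) by 32 mm (y). A black grip block stands on it, centred 20 mm from the origin along +y. Either long edge may face the board.
- bar_slot (a point): Centre of the bar's slot, at the bar's underside.
- bar_grip (a point): Point on the bar's upright black grip block, 35 mm above the bar's underside, on the block's centre line (bar frame 0, 20, 35 mm). The block measures 32 mm along the bar's x, 16 mm along its y, and reaches from 8 to 48 mm above the underside; pinch it across the 16 mm, fingers closing along the bar's y.
- stud_axis (a point): Foot of the upright brass stud, on its axis at counter height; fixed to the counter 32 mm out from the board's near edge; its yaw means nothing. 18 mm diameter (22 mm foot, 2 mm high), 27 mm high, tapered tip; four spring steel balls stick out sideways to 26 mm across at 17 mm height and give way to a few newtons each.
- cap: Loose pink plastic snap cap standing mouth down, 0.04 kg. Origin: centre of its underside. 34 mm high; round body 40 mm diameter, with a 48 mm flange over its lowest 4 mm. The mouth is 22 mm across, in the flange; above it the hollow is 30 mm across and reaches 22 mm above the underside.
- cap_top (a point): Middle of the cap's flat top, 34 mm above its underside. Pushed down over the stud, the cap meets the spring balls with its underside about 21 mm above the counter; resistance rises to about 10 N, then drops at about 16 mm as the balls snap in above the flange and draw the cap down (up to 13 N): fully home, its underside is 8 mm and its top 42 mm above the counter.
- bowl: Green ceramic bowl on the board, 120 mm across, 55 mm high; origin centre of its underside. Leave alone.
- grinder: Glass pepper grinder with a steel twist top, 56 mm diameter, 147 mm high, standing on the counter; origin centre of its underside. Leave alone.
- skimmer: Flat dark steel skimmer lying on the counter, 330 mm long along its x: dark handle to -x, 100 mm disc centred 120 mm to +x; 6 to 12 mm high. Leave alone.
Mind the look-alikes: they are no part of the job. What is shaped like the bar but brown, green or red is not meant.

How it is judged:
By the outcome, as a careful person would: the job done as asked, in the order asked, and still so for the second after the job is handed in, while the arm keeps its last pose, push and grip.
It also fails if it takes over 58 s, if anything falls off the work surface, if the arm or the gripper's body presses on something with over 40 N, if the wrist force passes 120 N, or if a joint passes its speed limit or range.

## Working session

There is one attempt and no reset: what is moved stays moved. The work goes in short steps, Python scripts to look and compute and a shell command to move; the robot and the scene stay as the last step left them, time stands still between calls to the robot, and variables do not carry over. Pictures are saved under pics/ and viewed, about 8 in all and at most 12, crops included, and the job is handed in when it is done.

```bash
mkdir -p pics
python3 - <<'E'
from rig import robot,camera,camera_info
import cv2
for n in("top","scene"):
    cv2.imwrite(f"pics/{n}0.png",camera(n)[:,:,::-1])
    i=camera_info(n);print(n,i)
o=robot.get_obs();print(o)
E
```

```text
top {'camera_matrix': array([[397.16717143,   0.        , 307.95747163],
       [  0.        , 397.16717143, 201.30838662],
       [  0.        ,   0.        ,   1.        ]]), 'dist': array([-0.0290834,  0.       ,  0.       ,  0.       ,  0.       ]), 'rvec': array([ 2.19875799, -2.19110379,  0.08991824]), 'tvec': array([-0.04514315,  0.49694363,  1.13892172])}
scene {'camera_matrix': array([[462.60785276,   0.        , 326.91923554],
       [  0.        , 462.60785276, 204.45282558],
       [  0.        ,   0.        ,   1.        ]]), 'dist': array([0.03719258, 0.        , 0.        , 0.        , 0.        ]), 'rvec': array([ 2.23411814,  1.25412102, -0.43064694]), 'tvec': array([-0.23477038, -0.32158633,  1.62939571])}
{'time': 0.1, 'q': array([ 1.11848260e+00,  5.28372057e-01,  1.43376123e+00, -1.68952048e-05,
        1.18138984e+00, -1.78500617e-01]), 'joint_velocities': array([ 9.68545453e-05, -2.12543207e-03, -1.45160068e-03, -2.24215590e-03,
       -6.97911537e-04, -9.27243165e-04]), 'joint_torque': array([-1.81697806e-04, -4.40986633e+01, -1.77150160e+01,  6.34955917e-02,
        5.33792807e-02, -3.41035923e-05]), 'position': array([0.16869989, 0.60114835, 0.23267428]), 'tool_rot': array([ 0.09585255,  0.70069679, -0.09715369,  0.70028384]), 'ft_force': array([-0.7142384 ,  0.39218035,  0.62222813]), 'moment': array([ 0.02832219,  0.00324567, -0.05198536]), 'grip_width': 0.08718125108007718}
```

View pics/top0.png

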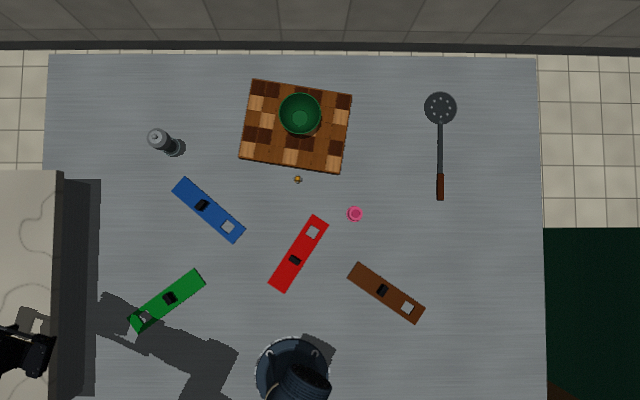

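View pics/scene0.png

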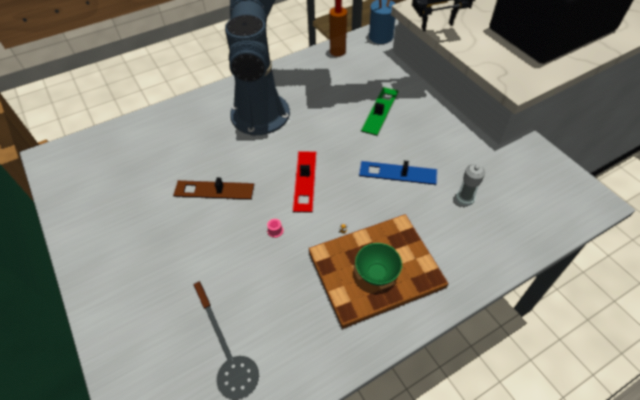

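```bash
cat > h.py <<'E'
from rig import robot,camera,camera_info
import cv2,numpy as np
from scipy.spatial.transform import Rotation as R
def grab(n,f=None):
    i=camera_info(n);im=camera(n)
    if f: cv2.imwrite(f"pics/{f}.png",im[:,:,::-1])
    return im,i
def ray(i,px,z):
    px=np.array(px,float).reshape(-1,1,2)
    u=cv2.undistortPoints(px,i["camera_matrix"],i["dist"]).reshape(-1,2)
    Rm=cv2.Rodrigues(i["rvec"])[0];c=-Rm.T@np.ravel(i["tvec"])
    d=np.c_[u,np.ones(len(u))]@Rm
    return c+d*((z-c[2])/d[:,2])[:,None]
def mask(im,lo,hi,s=90,v=40):
    h=cv2.cvtColor(im,cv2.COLOR_RGB2HSV)
    return cv2.inRange(h,(lo,s,v),(hi,255,255))
def big(m,mode=cv2.RETR_EXTERNAL):
    return sorted(cv2.findContours(m,mode,cv2.CHAIN_APPROX_NONE)[0],key=cv2.contourArea)[::-1]
def rectw(i,c,z):
    p=ray(i,c,z)[:,:2].astype(np.float32)*1000   # min-area rectangle in mm
    return cv2.minAreaRect(p)
def togo(xy,z,jawdir=None):
    o=robot.get_obs();r=R.from_quat(o["tool_rot"]);M=r.as_matrix()
    d=M.T@(np.r_[xy,z]-o["position"])*100
    print("t",round(o["time"],2),"pos",o["position"].round(4),"F",o["ft_force"].round(1),"w",round(o["grip_width"],4),"shift cm",d.round(2),"xaxis",M[:,0].round(3))
    if jawdir is not None:
        a=(jawdir-np.arctan2(M[1,1],M[0,1])+np.pi/2)%np.pi-np.pi/2
        print("turn about tool x",round(-a,3) if M[2,0]<0 else a, "q6",o["q"][5].round(3))
E
python3 - <<'E'
from h import *
im,i=grab("top")
c=big(mask(im,105,125,120))[0];r=rectw(i,c,.008);print("bar",r);print(ray(i,[[228,227],[202,205]],.008).round(3))
bp=cv2.boxPoints(r);print(bp)
c=big(mask(im,155,178))[0];print("cap px",cv2.minEnclosingCircle(c),ray(i,[cv2.minEnclosingCircle(c)[0]],.017))
s=im[165:195,285:312];m=mask(s,12,32,100,60);c=big(m)[0]+[285,165];print("stud",cv2.boundingRect(c),ray(i,[cv2.minEnclosingCircle(c.astype(np.int32))[0]],.014))
print("board corners",ray(i,[[239,157],[341,174]],.03))
g=ray(i,[[178,150]],0);print("grinder~",g)
togo([.4,0],.2)
print(camera_info("wrist"))
E
```

```text
bar ((473.0285339355469, 248.70033264160156), (240.07937622070312, 60.18124008178711), 49.85987091064453)
[[0.422 0.189 0.008]
 [0.486 0.266 0.008]]
[[372.64044 176.33179]
 [418.64722 137.53539]
 [573.4166  321.06888]
 [527.40985 359.8653 ]]
cap px ((353.9285583496094, 213.64285278320312), 8.097101211547852) [[ 0.46165012 -0.17731704  0.017     ]]
stud (288, 165, 24, 4) [[ 0.59955341 -0.01833051  0.014     ]]
board corners [[ 0.62395131  0.15678055  0.03      ]
 [ 0.57583885 -0.13864267  0.03      ]]
grinder~ [[0.64960607 0.34332641 0.        ]]
t 0.15 pos [0.1687 0.6012 0.2328] F [-1.   0.5  0.3] w 0.0869 shift cm [  3.35 -51.63  38.52] xaxis [-0.001 -0.001 -1.   ]
{'camera_matrix': array([[353.10112487,   0.        , 317.80588087],
       [  0.        , 353.10112487, 202.41381914],
       [  0.        ,   0.        ,   1.        ]]), 'dist': array([-0.04146094,  0.        ,  0.        ,  0.        ,  0.        ]), 'rvec': array([-2.3011181 , -1.74305537, -0.26557784]), 'tvec': array([-0.62538388, -0.0360124 ,  0.39102513])}
```

```bash
python3 -c "
from h import *
togo([.486,.264],.20,np.radians(49.86))"
```

```text
t 0.15 pos [0.1687 0.6012 0.2328] F [-1.   0.5  0.3] w 0.0869 shift cm [  3.31 -23.88  39.66] xaxis [-0.001 -0.001 -1.   ]
turn about tool x 0.427 q6 -0.178
```

```bash
python3 -m inch '[[[0.3,-1.95,3.3,0,1],[0.3,-1.95,3.3,0,1],[0.3,-1.95,3.3,0,1],[0.3,-1.95,3.3,0,1],[0.3,-1.95,3.3,0,1],[0.3,-1.95,3.3,0,1],[0.3,-1.95,3.3,0,1],[0.3,-1.95,3.3,0,1]]]'; python3 -m inch '[[[0.3,-1.95,3.3,0,1],[0.3,-1.95,3.3,0,1],[0,-1.95,3.3,0,1],[0,-1.95,3.3,0,1],[0,0,0,0.11,1],[0,0,0,0.11,1],[0,0,0,0.11,1],[0,0,0,0.1,1]]]';  python3 -c "
from h import *
togo([.486,.264],.20,np.radians(49.86))"
```

```text
time: 0.82
position: [0.3825, 0.3785, 0.2056]
tool_rot: [0.092, 0.702, -0.09, 0.7]
ft_force: [0.5, 0.8, -0.1]
grip_width: 0.0871
time: 1.48
position: [0.5023, 0.2536, 0.196]
tool_rot: [0.249, 0.663, -0.249, 0.661]
ft_force: [0.3, -0.2, -0.2]
grip_width: 0.0873
t 1.48 pos [0.5023 0.2536 0.196 ] F [ 0.3 -0.2 -0.2] w 0.0873 shift cm [-0.39 -0.3  -1.91] xaxis [-0.002  0.    -1.   ]
turn about tool x -0.018 q6 -0.584
```

```bash
python3 -m inch '[[[0.5,-0.3,-1.9,-0.02,1],[0,0,0,0,1],[0,0,0,0,1]]]';  python3 - <<'E'
from h import *
im,i=grab("wrist","w1")
c=big(mask(im,105,125,120))[0];r=rectw(i,c,.008);print("bar",r,cv2.boundingRect(c))
d=cv2.inRange(cv2.cvtColor(im,cv2.COLOR_RGB2HSV),(0,0,0),(180,255,45))
togo([.486,.264],.10,np.radians(49.86))
E
```

```text
time: 1.73
position: [0.4869, 0.2629, 0.1903]
tool_rot: [0.244, 0.664, -0.244, 0.663]
ft_force: [-0.8, -0.1, -0.4]
grip_width: 0.0867
bar ((475.04541015625, 249.2871856689453), (237.73126220703125, 59.20309066772461), 49.567935943603516) (174, 151, 249, 60)
t 1.78 pos [0.4861 0.2629 0.1901] F [-0.2  0.5 -0.4] w 0.0869 shift cm [ 9.01  0.1  -0.06] xaxis [-0.004 -0.    -1.   ]
turn about tool x -0.004 q6 -0.574
```

View pics/w1.png

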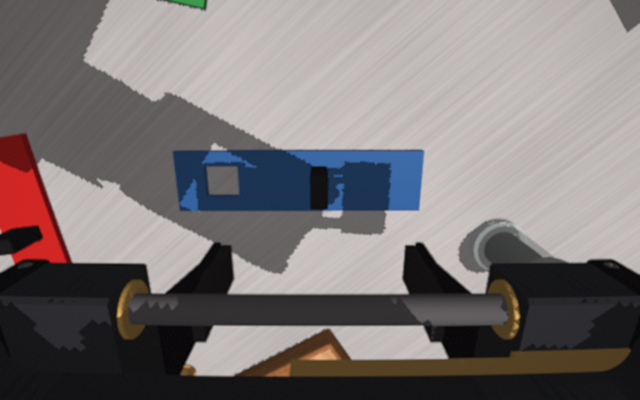

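```bash
python3 -m inch '[[[3.2,0.1,-0.1,0,1],[3.2,0,0,0,1],[3.2,0,0,0,1],[3.2,0,0,0,1],[2.2,0,0,0,1],[1,0,0,0,1],[0,0,0,0,1]]]';  python3 -c "
from h import *
togo([.487,.2643],.027,np.radians(49.7))"
```

```text
time: 2.37
position: [0.4956, 0.2659, 0.0281]
tool_rot: [0.246, 0.66, -0.241, 0.668]
ft_force: [0.3, 0.7, -0.5]
grip_width: 0.0869
t 2.37 pos [0.4956 0.2659 0.0281] F [ 0.3  0.7 -0.5] w 0.0869 shift cm [ 0.1  -0.68 -0.56] xaxis [ 0.013  0.004 -1.   ]
turn about tool x 0.0 q6 -0.574
```

```bash
python3 -m inch '[[[0.1,-0.7,-0.55,0,1],[0,0,0,0,1],[0,0,0,0,0],[0,0,0,0,0],[0,0,0,0,0],[0,0,0,0,0],[0,0,0,0,0],[0,0,0,0,0]]]' 30;  python3 -c "
from h import *
togo([.487,.2643],.027,np.radians(49.7))"
```

```text
time: 3.03
position: [0.4908, 0.2652, 0.0337]
tool_rot: [0.249, 0.656, -0.238, 0.671]
ft_force: [-0.1, -0.7, -0.1]
grip_width: 0.0548
t 3.03 pos [0.4908 0.2652 0.0337] F [-0.1 -0.7 -0.1] w 0.0548 shift cm [ 0.66 -0.33 -0.24] xaxis [ 0.025  0.007 -1.   ]
turn about tool x 0.001 q6 -0.573
```

```bash
for k in 1 2 ; do python3 -m inch '[[[0.3,-0.15,-0.1,0,0],[0,0,0,0,0],[0,0,0,0,0]]]' 30;  python3 -c "
from h import *
togo([.487,.2643],.027,np.radians(49.7));print(robot.get_obs()['q'].round(4))";done
```

```text
time: 3.28
position: [0.4896, 0.2649, 0.0309]
tool_rot: [0.249, 0.656, -0.237, 0.672]
ft_force: [-0.5, 0.0, 0.1]
grip_width: 0.0353
t 3.28 pos [0.4896 0.2649 0.0309] F [-0.5  0.   0.1] w 0.0353 shift cm [ 0.39 -0.22 -0.16] xaxis [ 0.026  0.008 -1.   ]
turn about tool x 0.001 q6 -0.573
[ 2.9550e-01  7.4050e-01  1.7655e+00 -5.0000e-04  6.0810e-01 -5.7260e-01]
time: 3.53
position: [0.4872, 0.264, 0.0272]
tool_rot: [0.248, 0.657, -0.238, 0.671]
ft_force: [0.5, 0.1, 2.7]
grip_width: 0.0159
t 3.53 pos [0.4872 0.264  0.0272] F [0.5 0.1 2.7] w 0.0159 shift cm [ 0.02  0.01 -0.03] xaxis [ 0.025  0.007 -1.   ]
turn about tool x 0.002 q6 -0.573
[ 2.9530e-01  7.4580e-01  1.7715e+00 -1.2000e-03  5.9850e-01 -5.7250e-01]
```

```bash
python3 -m inch '[[[-2.5,0,0,0,0],[-2.5,0,0,0,0],[-2,0,0,0,0]]]' 40
python3 - <<'E'
from h import *
for n,box in(("top",(225,60,365,195)),("scene",(300,205,455,330))):
    im,i=grab(n,n+"1"); x0,y0,x1,y1=box
    m=np.zeros(im.shape[:2],np.uint8); m[y0:y1,x0:x1]=mask(im,3,28,70,25)[y0:y1,x0:x1]
    cs=big(m)
    b=max(cs,key=lambda c:cv2.contourArea(cv2.convexHull(c)))
    small=[c for c in cs if 4<cv2.contourArea(c)<90]
    print(n,[ (cv2.boundingRect(c),ray(i,[c.reshape(-1,2).mean(0)],.015).round(4)) for c in small[:4]])
    for z in(.03,): print("hull rect",rectw(i,cv2.convexHull(b),z))
    p=ray(i,b,.03); near=p
    # near long edge: points closest to robot along direction, fit line
    t=np.radians(-9.3);a=np.array([np.cos(t),np.sin(t)]);e=np.array([-a[1],a[0]])
    u=p[:,:2]@a;v=p[:,:2]@e;
    vm=np.median(v);k=(abs(v-vm)<.12)&(u<np.median(u)-.05)
    k&=abs(u-np.median(u[k]))<.006
    f=np.polyfit(v[k],u[k],1);print("edge u at v=0,slope",f,k.sum(),"vmid",(v.min()+v.max())/2,v.max()-v.min())
togo([.5,.09],.1)
E
```

```text
time: 3.78
position: [0.4806, 0.2618, 0.0924]
tool_rot: [0.245, 0.661, -0.242, 0.667]
ft_force: [0.5, 0.4, -3.9]
grip_width: 0.0162
top [((294, 176, 7, 7), array([[ 0.5626, -0.0113,  0.015 ]]))]
hull rect ((717.1614990234375, -5.381195068359375), (299.4656982421875, 241.94227600097656), 80.75940704345703)
edge u at v=0,slope [-0.00326997  0.58986396] 82 vmid 0.11051483496876842 0.29944387438219283
scene [((340, 224, 6, 9), array([[ 0.572 , -0.0177,  0.015 ]]))]
hull rect ((726.8735961914062, -11.716567993164062), (302.1725769042969, 246.107666015625), 80.8428726196289)
edge u at v=0,slope [-0.00088513  0.59818065] 79 vmid 0.1058271134681692 0.302346751427641
t 3.88 pos [0.483  0.2627 0.0943] F [ 0.9 -0.2 -4.6] w 0.0155 shift cm [ -0.61 -12.08  12.45] xaxis [ 0.016  0.004 -1.   ]
```

```bash
python3 -m inch '[[[-2.6,-0.5,2.2,0,0],[-2.6,-0.5,2.2,0,0],[-2.6,-0.6,2.8,0,0],[-2.6,-0.7,3,0,0],[-1.5,-0.7,3,0,0],[-0.5,-0.7,3,0,0],[0,-0.7,3,0,0],[0,-0.6,3,0,0]]]' 40; python3 -m inch '[[[0,0,0,-0.109,0],[0,0,0,-0.109,0],[0,0,0,-0.109,0],[0,0,0,-0.109,0],[0,0,0,-0.107,0],[0,0,0,0,0]]]'
python3 - <<'E'
from h import *
im,i=grab("wrist","w2")
togo([.62,.08],.22,np.radians(80.8))
E
```

```text
time: 4.55
position: [0.6125, 0.0781, 0.2091]
tool_rot: [0.239, 0.669, -0.24, 0.662]
ft_force: [-0.2, 0.7, -3.6]
grip_width: 0.0159
time: 5.05
position: [0.6142, 0.0684, 0.1942]
tool_rot: [0.047, 0.713, -0.048, 0.698]
ft_force: [-1.0, 0.1, -3.7]
grip_width: 0.0156
t 5.1 pos [0.6137 0.0685 0.1938] F [ 0.3 -1.  -4.4] w 0.0155 shift cm [-2.63  1.22  0.4 ] xaxis [-0.024  0.001 -1.   ]
turn about tool x 0.022 q6 -1.501
```

View pics/w2.png

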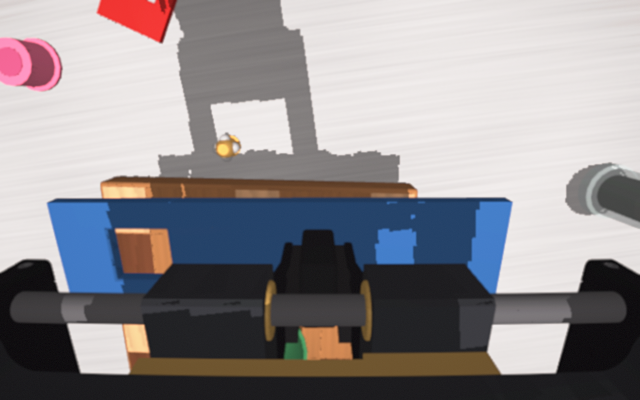

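Run:
```python
from h import *
i=camera_info("wrist");im=cv2.imread("pics/w2.png")[:,:,::-1].copy()
Rm=cv2.Rodrigues(i["rvec"])[0];print("cam",-Rm.T@np.ravel(i["tvec"]))
m=mask(im,8,30,90,60);sub=m.copy();sub[:]=0;sub[130:165,210:250]=m[130:165,210:250]
c=big(sub)[0];print("stud px",cv2.boundingRect(c));(cx,cy),r=cv2.minEnclosingCircle(c);S=ray(i,[[cx,cy]],.017)[0];print("stud",S,r)
# wood near boundary: first wood row per column
w=mask(im,3,28,90,40);cols=np.arange(115,405,5);rows=[]
for x in cols:
    y=np.where(w[165:200,x])[0];rows.append(165+y[0] if len(y) else np.nan)
rows=np.array(rows);k=~np.isnan(rows);f=np.polyfit(cols[k],rows[k],1);rs=rows-np.polyval(f,cols);k&=abs(rs)<2;f=np.polyfit(cols[k],rows[k],1)
px=np.c_[[115,405],np.polyval(f,[115,405])]
for z in(0,.03):
    p=ray(i,px,z)[:,:2];d=(p[1]-p[0])/np.linalg.norm(p[1]-p[0]);n=np.array([d[1],-d[0]]);
    print("z",z,p.round(4),"ang",np.degrees(np.arctan2(d[1],d[0])),"stud dist",n@(p[0]-S[:2]))
o=robot.get_obs();z=o["position"][2]-.027+.008
b=mask(im,105,125,120);rows=[];cols=np.arange(70,500,10)
for x in cols: rows.append(190+np.where(b[190:,x])[0][0])
f=np.polyfit(cols,rows,1)
p=ray(i,np.c_[[60,500],np.polyval(f,[60,500])],z);d=p[1]-p[0];print("bar edge ang",np.degrees(np.arctan2(d[1],d[0])))
cn=ray(i,[[50,202],[511,200]],z);print("len",np.linalg.norm(cn[1]-cn[0]))
sl=ray(i,[[116,229],[163,229],[170,274],[122,274]],z);print("slot",sl.round(4),sl.mean(0),"tcp",o["position"])
togo(S[:2],z)
```

```text
cam [0.53624262 0.08085214 0.34606452]
stud px (216, 135, 24, 23)
stud [ 0.56437292 -0.00908481  0.017     ] 12.531107902526855
z 0 [[ 0.5799 -0.1338]
 [ 0.6274  0.156 ]] ang 80.67872233987244 stud dist 0.03547171059190568
z 0.03 [[ 0.5761 -0.1152]
 [ 0.6195  0.1495]] ang 80.67872233987244 stud dist 0.02872750475888077
bar edge ang 82.15134216503687
len 0.23729735132696864
slot [[ 0.5848 -0.0331  0.1748]
 [ 0.5882 -0.0082  0.1748]
 [ 0.614  -0.0113  0.1748]
 [ 0.6105 -0.0378  0.1748]] [ 0.59935782 -0.02260638  0.17481039] tcp [0.61371004 0.06854182 0.19381039]
t 5.1 pos [0.6137 0.0685 0.1938] F [ 0.3 -1.  -4.4] w 0.0155 shift cm [ 2.01 -8.37 -3.76] xaxis [-0.024  0.001 -1.   ]
```

```bash
python3 -m inch '[[[0,0,0,0.025,0],[1,0.3,-1.8,0,0],[2,0.3,-1.8,0,0],[2.7,0.2,0,0,0],[2.7,0,0,0,0],[1.5,0,0,0,0],[0,0,0,0,0]]]' 40
python3 - <<'E'
from h import *
im,i=grab("wrist","w3")
togo([.579,.083],.075,np.radians(80.75))
E
```

```text
time: 5.68
position: [0.5746, 0.0838, 0.0867]
tool_rot: [0.066, 0.713, -0.067, 0.694]
ft_force: [-0.6, 0.0, -3.3]
grip_width: 0.016
t 5.73 pos [0.5747 0.0839 0.0877] F [-0.8  0.2 -3.9] w 0.0161 shift cm [ 1.25 -0.    0.47] xaxis [-0.027  0.002 -1.   ]
turn about tool x -0.026 q6 -1.431
```

```bash
python3 -m inch '[[[1,0,0.4,-0.02,0],[0,0,0,0,0]]]' 40
python3 - <<'E'
from h import *
im,i=grab("wrist","w4");s,_=grab("scene")
cv2.imwrite("pics/c4.png",np.vstack([im[100:,:,::-1],cv2.resize(s[170:290,270:483],(640,300),interpolation=2)[:,:,::-1]]))
togo([.579,.083],.065,np.radians(80.75))
E
```

```text
time: 5.9
position: [0.5798, 0.0832, 0.0775]
tool_rot: [0.059, 0.713, -0.059, 0.696]
ft_force: [-0.4, 0.2, -5.3]
grip_width: 0.0161
t 6.0 pos [0.5806 0.0833 0.0792] F [ 0.3 -0.5 -4.1] w 0.0156 shift cm [ 1.42 -0.05 -0.12] xaxis [-0.022  0.002 -1.   ]
turn about tool x -0.007 q6 -1.451
```

View pics/c4.png

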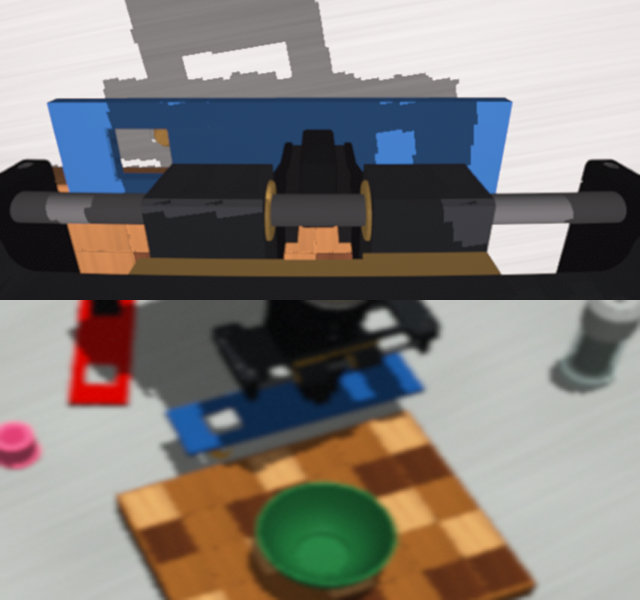

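Run:
```python
from h import *
i=camera_info("wrist");im=cv2.imread("pics/w4.png")[:,:,::-1].copy()
b=mask(im,105,125,80,20)
hole=cv2.bitwise_not(b)[215:290,95:190]
n,l,st,ce=cv2.connectedComponentsWithStats(hole)
print(st,ce+[95,215])
P=lambda p:cv2.projectPoints(np.array([p]),i["rvec"],i["tvec"],i["camera_matrix"],i["dist"])[0].ravel()
print("stud top proj",P([.5644,-.0091,.027]),"mid",P([.5644,-.0091,.017]),P([.5626,-.0113,.017]))
for z in(.055,.060): print(z,ray(i,[[117,229],[168,229],[172,274],[120,278],[143,252]],z).round(4))
m=mask(im,8,30,90,60);sub=m*0;sub[222:262,110:175]=m[222:262,110:175];print([cv2.boundingRect(c) for c in big(sub)[:3]])
# stud via scene pixels at board calibration
o=robot.get_obs();M=R.from_quat(o["tool_rot"]).as_matrix();print(o["position"]+M@[.027,-.095,0],M.round(3))
```

```text
[[   0    0   95   75 4114]
 [  20   13   75   62 3011]] [[135.19129801 248.45746232]
 [151.30288941 256.84025241]]
stud top proj [165.61161974 231.65670311] mid [171.94384318 226.15950971] [167.94348883 224.11032985]
0.055 [[ 0.5502 -0.0204  0.055 ]
 [ 0.5548  0.0073  0.055 ]
 [ 0.581   0.0018  0.055 ]
 [ 0.5787 -0.0285  0.055 ]
 [ 0.5655 -0.0104  0.055 ]]
0.06 [[ 0.5488 -0.0171  0.06  ]
 [ 0.5533  0.0099  0.06  ]
 [ 0.5788  0.0045  0.06  ]
 [ 0.5765 -0.0249  0.06  ]
 [ 0.5637 -0.0073  0.06  ]]
[(154, 229, 15, 17)]
[ 0.56409092 -0.01034347  0.05242151] [[-0.022  0.167  0.986]
 [ 0.002  0.986 -0.167]
 [-1.    -0.002 -0.022]]
```

```bash
python3 -m inch '[[[0.9,0,-0.1,0,0],[0.9,0,-0.1,0,0],[0,0,0,0,0]]]' 40
python3 - <<'E'
from h import *
im,i=grab("wrist","w5")
cv2.imwrite("pics/c5.png",cv2.resize(im[190:310,40:240],(800,480),interpolation=2)[:,:,::-1])
togo([.579,.083],.045,np.radians(80.75))
o=robot.get_obs();M=R.from_quat(o["tool_rot"]).as_matrix();print("slot kin",o["position"]+M@[.027,-.095,0])
E
```

```text
time: 6.25
position: [0.5808, 0.0834, 0.0626]
tool_rot: [0.06, 0.71, -0.06, 0.699]
ft_force: [0.0, -0.0, -3.3]
grip_width: 0.0157
t 6.3 pos [0.5811 0.0834 0.0632] F [-0.3  0.1 -3.5] w 0.0155 shift cm [ 1.82 -0.07 -0.18] xaxis [-0.014  0.001 -1.   ]
turn about tool x -0.008 q6 -1.45
slot kin [ 0.56476689 -0.01020066  0.03633258]
```

View pics/c5.png

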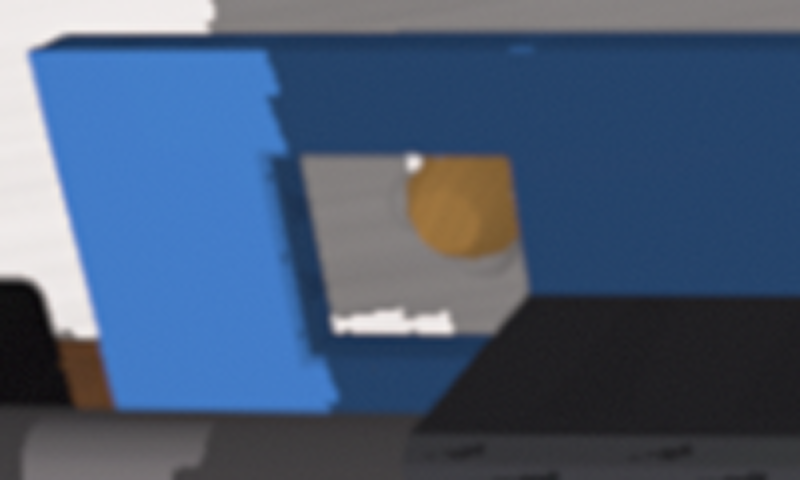

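Run:
```python
from h import *
i=camera_info("wrist")
print("stud",ray(i,[[153,244.5]],.027),"slot top",ray(i,[[115,228.75],[167.5,228.75],[173.7,273.7],[123,273.7]],.044),ray(i,[[115,228.75],[167.5,228.75],[173.7,273.7],[123,273.7]],.044).mean(0))
```

```text
stud [[ 0.56678691 -0.01021225  0.027     ]] slot top [[ 0.54905497 -0.01775774  0.044     ]
 [ 0.55368752  0.00989764  0.044     ]
 [ 0.57935648  0.00559813  0.044     ]
 [ 0.57486631 -0.02222603  0.044     ]] [ 0.56424132 -0.006122    0.044     ]
```

```bash
python3 -m inch '[[[0.7,-0.05,-0.05,0,0],[0.7,-0.05,-0.1,0,0],[0,0,0,0,0]]]' 40; python3 -c "
from h import *
togo([.579,.083],.03,np.radians(80.75))"; python3 -m inch '[[[0.7,0,-0.1,0,0],[0.5,0,-0.05,0,0],[0,0,0,0,0]]]' ; python3 -c "
from h import *
togo([.579,.083],.03,np.radians(80.75))"
```

```text
time: 6.55
position: [0.5798, 0.0826, 0.0487]
tool_rot: [0.06, 0.709, -0.06, 0.7]
ft_force: [-1.2, -1.3, -3.1]
grip_width: 0.0156
t 6.55 pos [0.5798 0.0826 0.0487] F [-1.2 -1.3 -3.1] w 0.0156 shift cm [ 1.87  0.03 -0.06] xaxis [-0.012  0.001 -1.   ]
turn about tool x -0.008 q6 -1.452
time: 6.8
position: [0.5793, 0.0826, 0.0354]
tool_rot: [0.059, 0.708, -0.06, 0.701]
ft_force: [1.2, -0.1, -4.4]
grip_width: 0.0155
t 6.8 pos [0.5793 0.0826 0.0354] F [ 1.2 -0.1 -4.4] w 0.0155 shift cm [ 0.55  0.03 -0.03] xaxis [-0.01   0.001 -1.   ]
turn about tool x -0.007 q6 -1.452
```

```bash
python3 -m inch '[[[0.6,0,-0.05,-0.007,0],[0.2,0,0,0,0],[0,0,0,0,0]]]' ; python3 -c "
from h import *
togo([.579,.083],.027,np.radians(80.75))"; python3 -m inch '[[[0,0,0.2,0,0],[0,0,0.2,0,0]]]' ; python3 -c "
from h import *
togo([.579,.083],.027,np.radians(80.75))"
```

```text
time: 7.05
position: [0.5789, 0.0827, 0.0279]
tool_rot: [0.057, 0.708, -0.057, 0.702]
ft_force: [0.5, -0.2, -0.3]
grip_width: 0.0154
t 7.05 pos [0.5789 0.0827 0.0279] F [ 0.5 -0.2 -0.3] w 0.0154 shift cm [0.09 0.03 0.  ] xaxis [-0.009  0.001 -1.   ]
turn about tool x -0.0 q6 -1.459
time: 7.22
position: [0.5811, 0.0824, 0.028]
tool_rot: [0.057, 0.709, -0.057, 0.7]
ft_force: [-2.2, 0.4, 0.3]
grip_width: 0.0157
t 7.22 pos [0.5811 0.0824 0.028 ] F [-2.2  0.4  0.3] w 0.0157 shift cm [ 0.1   0.03 -0.22] xaxis [-0.013  0.001 -1.   ]
turn about tool x 0.0 q6 -1.46
```

```bash
for k in 1 2 3; do python3 -m inch '[[[0,0,0.2,0,0],[0,0,0.15,0,0]]]' |grep -E 'pos|force'; done
```

```text
position: [0.5815, 0.0823, 0.0282]
ft_force: [-3.5, 0.1, 3.5]
position: [0.5823, 0.0822, 0.0284]
ft_force: [-3.5, 0.1, 1.6]
position: [0.5835, 0.0821, 0.0285]
ft_force: [-7.4, 0.8, 6.6]
```

```bash
for k in 1 2; do python3 -m inch '[[[0,0,0.3,0,0],[0,0,0.2,0,0]]]' |grep -E 'pos|force'; done
python3 - <<'E'
from h import *
togo([.579,.083],.027,np.radians(80.75))
s,i=grab("scene");t,_=grab("top");w,_=grab("wrist","w6")
cv2.imwrite("pics/c6.png",np.vstack([cv2.resize(s[200:290,290:450],(640,360),interpolation=2),w[180:,:]])[:,:,::-1])
E
```

```text
position: [0.5838, 0.0821, 0.0288]
ft_force: [-6.1, -0.3, 5.0]
position: [0.584, 0.082, 0.0291]
ft_force: [-5.1, 0.8, 5.3]
t 8.05 pos [0.584  0.082  0.0291] F [-5.1  0.8  5.3] w 0.0157 shift cm [ 0.24  0.02 -0.5 ] xaxis [-0.055  0.006 -0.998]
turn about tool x 0.001 q6 -1.464
```

View pics/c6.png

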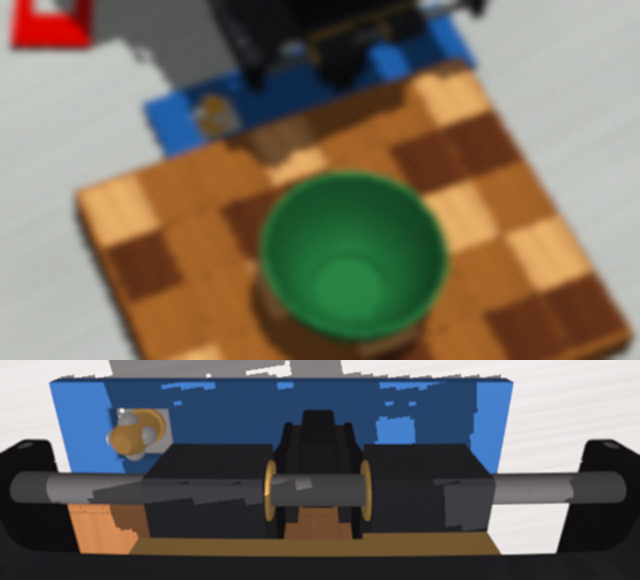

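```bash
python3 -m inch '[[[0,0,0,0,0.3],[0,0,0,0,0.6],[0,0,0,0,0.8],[0,0,0,0,0.8],[0,0,0,0,0.8]]]' |grep -E 'pos|force|wid'; python3 -m inch '[[[-2,0,0,0,0.8],[-3,0,0,0,0.8],[-3,0,0,0,0.8],[-3,0,-1,0,0.8],[0,0,0,0,0.8]]]'|grep -E 'pos|force|wid';  python3 - <<'E'
from h import *
togo([.584,.082],.1,np.radians(80.75))
w,i=grab("wrist","w7")
c=big(mask(w,105,125,80,25))[0];print("bar",rectw(i,c,.008))
m=mask(w,3,28,90,40);print(cv2.boundingRect(c))
E
```

```text
position: [0.5912, 0.081, 0.0299]
ft_force: [0.1, 0.7, -0.1]
grip_width: 0.0418
position: [0.5876, 0.0814, 0.1416]
ft_force: [0.4, 1.1, 0.2]
grip_width: 0.0678
t 9.03 pos [0.5876 0.0814 0.1416] F [0.4 1.1 0.2] w 0.0678 shift cm [ 4.17  0.01 -0.2 ] xaxis [-0.041  0.004 -0.999]
turn about tool x -0.001 q6 -1.461
bar ((579.9154663085938, 63.652957916259766), (238.5129852294922, 60.5495719909668), 80.75099182128906)
(150, 159, 290, 71)
```

View pics/w7.png

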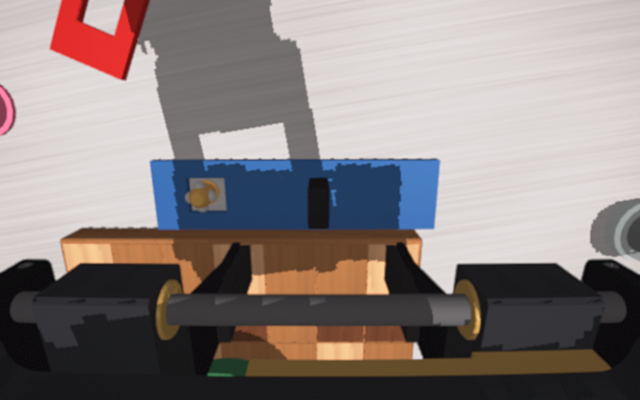

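Run:
```python
from h import *
im=cv2.imread("pics/w7.png")[:,:,::-1].copy()
b=mask(im,105,125,80,25);w=mask(im,3,28,90,30)
for x in(165,180,200,230,260,290,335,360,380,400,412):
    yb=np.where(b[:250,x])[0].max();yw=np.where(w[yb:270,x])[0];print(x,yb,yb+yw[0], im[yb:yb+6,x].tolist())
cv2.imwrite("pics/c7.png",cv2.resize(im[205:260,50:450],(800,110),interpolation=2)[:,:,::-1])
```

```text
165 229 231 [[71, 88, 131], [78, 64, 75], [79, 52, 34], [80, 52, 31], [81, 54, 34], [81, 53, 33]]
180 228 231 [[43, 62, 96], [61, 59, 78], [76, 54, 50], [80, 52, 32], [82, 53, 33], [81, 53, 33]]
200 228 230 [[42, 59, 91], [61, 58, 74], [76, 54, 48], [81, 53, 34], [82, 54, 34], [84, 56, 35]]
230 228 230 [[39, 58, 91], [59, 57, 75], [77, 54, 49], [83, 54, 34], [85, 57, 35], [85, 57, 35]]
260 228 230 [[38, 59, 91], [56, 56, 75], [74, 52, 47], [84, 55, 34], [88, 58, 36], [88, 59, 38]]
290 228 231 [[38, 59, 91], [55, 56, 76], [73, 54, 49], [83, 55, 35], [88, 58, 35], [89, 59, 36]]
335 228 231 [[39, 60, 93], [58, 58, 77], [77, 55, 50], [82, 53, 34], [85, 55, 35], [84, 55, 34]]
360 228 230 [[38, 59, 92], [60, 59, 77], [79, 56, 51], [85, 56, 35], [86, 56, 34], [84, 55, 34]]
380 228 230 [[45, 59, 89], [65, 57, 67], [82, 56, 45], [86, 56, 33], [86, 56, 34], [85, 56, 35]]
400 229 231 [[78, 86, 118], [86, 65, 65], [89, 58, 36], [87, 58, 34], [85, 56, 35], [84, 55, 36]]
412 229 231 [[79, 88, 122], [85, 64, 65], [88, 57, 35], [86, 56, 34], [85, 56, 34], [83, 55, 35]]
```

View pics/c7.png

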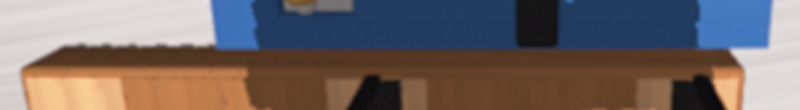

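```bash
python3 -m inch '[[[-0.5,-3.4,-1,0,0.7],[0,-3.4,-1,0,0.7],[0,-3.4,-1,0,0.7],[0,-3.4,-1,0,0.7],[0,-3.4,-1,0,0.7],[0,-3.4,-1,0,0.7],[0,-3.4,-1,0,0.7],[0,-3.4,-1,0,0.7]]]' 20 |grep -E 'pos|force|wid';  python3 - <<'E'
from h import *
togo([.462,-.177],.14,np.radians(80.75))
E
```

```text
position: [0.4661, -0.1782, 0.1427]
ft_force: [0.7, -0.5, 0.3]
grip_width: 0.0608
t 9.75 pos [ 0.4661 -0.1782  0.1427] F [ 0.7 -0.5  0.3] w 0.0608 shift cm [ 0.28  0.06 -0.41] xaxis [-0.036  0.005 -0.999]
turn about tool x 0.013 q6 -1.99
```

```bash
python3 -m inch '[[[0,0,-0.4,0,0.7],[0,0,0,0,0.7]]]' 20 |grep -E 'pos|force|wid';  python3 - <<'E'
from h import *
w,i=grab("wrist","w8")
c=big(mask(w,150,178,80,60))[0];x,y,ww,h=cv2.boundingRect(c);print(x,y,ww,h)
hsv=cv2.cvtColor(w,cv2.COLOR_RGB2HSV)
# flange width extreme, and top
L=[x,c[c[:,0,0]==x][:,0,1].mean()];Rr=[x+ww-1,c[c[:,0,0]==x+ww-1][:,0,1].mean()]
print(L,Rr,"ray flange",ray(i,[L,Rr],.004))
togo([.462,-.177],.1,np.radians(80.75))
cv2.imwrite("pics/c8.png",w[:,:,::-1])
E
```

```text
position: [0.4595, -0.1841, 0.1409]
ft_force: [-0.6, 0.9, 0.3]
grip_width: 0.0607
296 177 56 62
[296, np.float64(203.0)] [351, np.float64(205.5)] ray flange [[ 0.46020438 -0.20198243  0.004     ]
 [ 0.46978536 -0.15595248  0.004     ]]
t 9.97 pos [ 0.4604 -0.1843  0.141 ] F [ 0.4 -0.3  1.2] w 0.0608 shift cm [4.1  0.76 0.2 ] xaxis [-0.037  0.004 -0.999]
turn about tool x 0.005 q6 -1.995
```

View pics/c8.png

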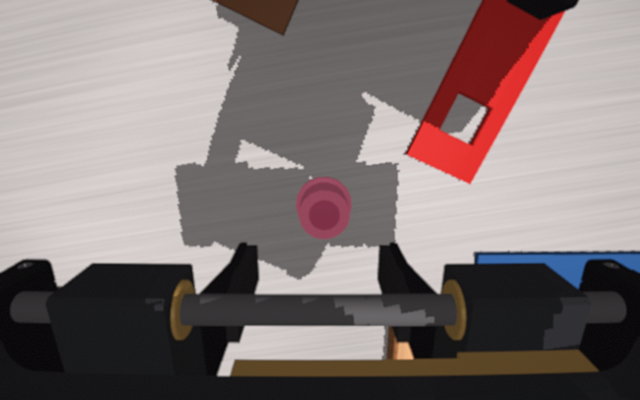

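```bash
python3 -m inch '[[[2,0.6,0.3,0,0.7],[3,0,-0.1,0,0.7],[2.5,0,-0.1,0,0.7],[0,0,0,0,0.7]]]' 20 |grep -E 'pos|force|wid';  python3 - <<'E'
from h import *
w,i=grab("wrist","w9")
c=big(mask(w,150,178,80,60))[0];x,y,ww,h=cv2.boundingRect(c);print(x,y,ww,h)
L=[x,c[c[:,0,0]==x][:,0,1].mean()];Rr=[x+ww-1,c[c[:,0,0]==x+ww-1][:,0,1].mean()]
print(L,Rr,"ray flange",ray(i,[L,Rr],.004),"lower rim as top",ray(i,[[x+ww/2,y+h]],.034),"upper rim as flange",ray(i,[[x+ww/2,y]],.002))
togo([.463,-.178],.018,np.radians(80.75))
E
```

```text
position: [0.4644, -0.1765, 0.0641]
ft_force: [-0.2, 0.1, -0.2]
grip_width: 0.061
276 194 74 87
[276, np.float64(228.5)] [349, np.float64(231.5)] ray flange [[ 0.46028369 -0.20201086  0.004     ]
 [ 0.46938976 -0.156098    0.004     ]] lower rim as top [[ 0.48484135 -0.18140671  0.034     ]] upper rim as flange [[ 0.44187631 -0.17513506  0.002     ]]
t 10.35 pos [ 0.4652 -0.1768  0.0656] F [0.2 0.  1. ] w 0.0608 shift cm [ 4.76 -0.13 -0.07] xaxis [-0.028 -0.001 -1.   ]
turn about tool x 0.009 q6 -1.975
```

```bash
python3 -m inch '[[[1.7,-0.2,0,0,0.7],[1.7,0,-0.1,0,0.7],[1.2,0,-0.1,0,0.7],[0,0,0,0,0.7]]]' 20 |grep -E 'pos|force|wid';  python3 - <<'E'
from h import *
togo([.465,-.179],.0175,np.radians(80.75))
E
```

```text
position: [0.4673, -0.1769, 0.0219]
ft_force: [-0.0, 0.1, -0.4]
grip_width: 0.061
t 10.68 pos [ 0.4673 -0.1769  0.0219] F [-0.   0.1 -0.4] w 0.061 shift cm [ 0.45 -0.24 -0.19] xaxis [-0.021 -0.005 -1.   ]
turn about tool x 0.016 q6 -1.975
```

```bash
python3 -m inch '[[[0.45,-0.2,-0.2,0.01,0.7],[0,0,0,0,0.7]]]' 20 |grep -E 'pos|force|wid';  python3 - <<'E'
from h import *
togo([.465,-.179],.0175,np.radians(80.75))
E
python3 -m inch '[[[0.1,0,0,0,0.3],[0.1,0,0,0,0.3],[0.1,0,0,0,0.3],[0,0,0,0,0.3],[0,0,0,0,0.3]]]' 30 |grep -E 'pos|force|wid'
```

```text
position: [0.4669, -0.1782, 0.0191]
ft_force: [-0.6, 0.2, 0.1]
grip_width: 0.0612
t 10.85 pos [ 0.4669 -0.1782  0.0191] F [-0.6  0.2  0.1] w 0.0612 shift cm [ 0.16 -0.1  -0.17] xaxis [-0.018 -0.007 -1.   ]
turn about tool x 0.007 q6 -1.969
position: [0.4694, -0.1793, 0.0194]
ft_force: [0.3, -0.1, -0.6]
grip_width: 0.0387
```

```bash
python3 -m inch '[[[0,0,0,0,0.3],[-1.5,0,0,0,0.3],[-2.5,0,0,0,0.3],[-2.5,0,0,0,0.3],[0,0,0,0,0.3]]]' 45 |grep -E 'pos|force|wid';  python3 - <<'E'
from h import *
togo([.566,-.010],.1,np.radians(80.75))
w,i=grab("wrist","w10")
cv2.imwrite("pics/c10.png",w[:,:,::-1])
c=big(mask(w,150,178,80,60))[0];print(cv2.boundingRect(c))
E
```

```text
position: [0.4689, -0.1781, 0.0852]
ft_force: [1.3, 0.0, -1.1]
grip_width: 0.0385
t 11.68 pos [ 0.4689 -0.1781  0.0852] F [ 1.3  0.  -1.1] w 0.0385 shift cm [-1.78 18.09  6.98] xaxis [-0.016 -0.008 -1.   ]
turn about tool x 0.007 q6 -1.974
(272, 205, 93, 90)
```

View pics/c10.png

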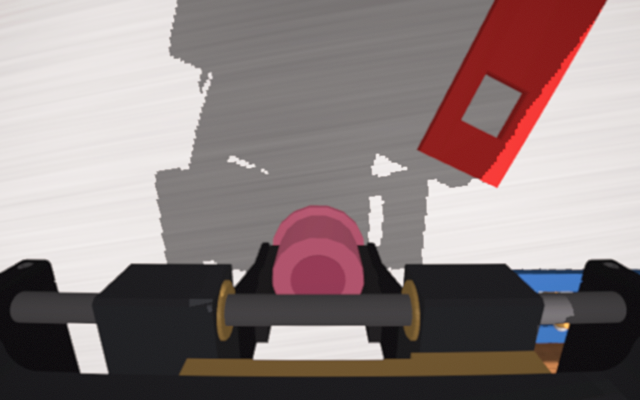

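Run:
```python
from h import *
i=camera_info("wrist");o=robot.get_obs();M=R.from_quat(o["tool_rot"]).as_matrix()
zu=o["position"][2]-.0194
p=ray(i,[[318.5,205],[272,245],[365,245]],zu+.002);print([(M.T@(q-o["position"])*1000).round(1) for q in p])
```

```text
[array([ 17.9,   1.5, -27.8]), array([ 17.7, -22.7,  -6.1]), array([17.3, 25.6, -6.2])]
```

```bash
python3 -m inch '[[[0,2.5,1,0,0.3],[0,3,1.2,0,0.3],[0,3,1.2,0,0.3],[0,3,1.2,0,0.3],[0,3,1.2,0,0.3],[0,2,0.8,0,0.3],[0,0,0,0,0.3]]]' 45 |grep -E 'pos|force|wid';  python3 - <<'E'
from h import *
togo([.5697,-.0113],.07,np.radians(80.75))
E
```

```text
position: [0.5601, -0.0207, 0.0751]
ft_force: [1.0, -0.7, 0.3]
grip_width: 0.0383
t 12.32 pos [ 0.5601 -0.0207  0.0751] F [ 1.  -0.7  0.3] w 0.0383 shift cm [0.48 1.09 0.81] xaxis [-0.023 -0.005 -1.   ]
turn about tool x -0.002 q6 -1.628
```

```bash
python3 -m inch '[[[0,1.1,0.8,0,0.3],[0,0,0,0,0.3]]]' |grep -E 'pos|force|wid';  python3 - <<'E'
from h import *
togo([.5697,-.0113],.052,np.radians(80.75))
E
```

```text
position: [0.5685, -0.0095, 0.0722]
ft_force: [1.3, -1.1, 0.6]
grip_width: 0.0388
t 12.48 pos [ 0.5685 -0.0095  0.0722] F [ 1.3 -1.1  0.6] w 0.0388 shift cm [ 2.02 -0.14  0.2 ] xaxis [-0.028 -0.005 -1.   ]
turn about tool x 0.001 q6 -1.608
```

```bash
python3 -m inch '[[[0.7,-0.1,0.1,0,0.3],[0.8,0,0,0,0.3],[0,0,0,0,0.3]]]' |grep -E 'pos|force|wid';  python3 - <<'E'
from h import *
togo([.5697,-.0113],.045,np.radians(80.75))
s,i=grab("scene");w,_=grab("wrist","w11")
cv2.imwrite("pics/c11.png",np.vstack([cv2.resize(s[195:255,300:400],(640,384),interpolation=2),w[150:350]])[:,:,::-1])
E
```

```text
position: [0.5658, -0.0122, 0.0539]
ft_force: [-0.2, 0.4, -1.5]
grip_width: 0.0384
t 12.73 pos [ 0.5658 -0.0122  0.0539] F [-0.2  0.4 -1.5] w 0.0384 shift cm [0.87 0.16 0.39] xaxis [-0.033 -0.005 -0.999]
turn about tool x 0.001 q6 -1.611
```

View pics/c11.png

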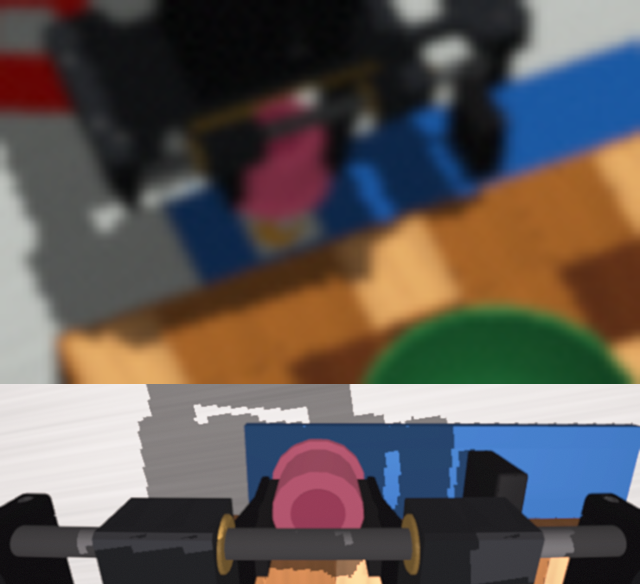

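```bash
python3 -m inch '[[[0.2,0.15,0.4,0,0.3],[0,0,0,0,0.3]]]' |grep -E 'pos|force|wid';  python3 - <<'E'
from h import *
togo([.5697,-.0113],.045,np.radians(80.75))
w,i=grab("wrist")
o=robot.get_obs();M=R.from_quat(o["tool_rot"]).as_matrix()
c=big(mask(w,150,178,80,60))[0];x,y,ww,h=cv2.boundingRect(c)
p=ray(i,[[x+ww/2,y]],o["position"][2]-.0174)[0];print("flange centre",p+M@[0,0,.024],"z under",o["position"][2]-.0194)
E
```

```text
position: [0.5706, -0.0128, 0.0526]
ft_force: [0.8, -0.3, 0.2]
grip_width: 0.0388
t 13.0 pos [ 0.5706 -0.0128  0.0526] F [ 0.8 -0.3  0.2] w 0.0388 shift cm [ 0.76  0.14 -0.09] xaxis [-0.032 -0.005 -0.999]
turn about tool x -0.001 q6 -1.608
flange centre [ 0.56652304 -0.01076888  0.03456232] z under 0.03331451097473015
```

```bash
python3 -m inch '[[[0.4,0.1,0,0,0.3],[0.3,0,0,0,0.3],[0,0,0,0,0.3]]]' |grep -E 'pos|force|wid';  python3 -c "
from h import *
togo([.5697,-.0113],.0404,np.radians(80.75))"; python3 -m inch '[[[0.3,0,0.1,0,0.3],[0.2,0,0,0,0.3]]]' |grep -E 'pos|force|wid';  python3 -c "
from h import *
togo([.5697,-.0113],.0404,np.radians(80.75))"
```

```text
position: [0.5706, -0.0123, 0.0459]
ft_force: [-0.2, 0.2, -0.4]
grip_width: 0.0385
t 13.3 pos [ 0.5706 -0.0123  0.0459] F [-0.2  0.2 -0.4] w 0.0385 shift cm [ 0.55  0.08 -0.09] xaxis [-0.031 -0.005 -1.   ]
turn about tool x -0.002 q6 -1.606
position: [0.5717, -0.0124, 0.0408]
ft_force: [-0.3, 0.9, -0.4]
grip_width: 0.0386
t 13.47 pos [ 0.5717 -0.0124  0.0408] F [-0.3  0.9 -0.4] w 0.0386 shift cm [ 0.04  0.07 -0.22] xaxis [-0.03  -0.005 -1.   ]
turn about tool x -0.001 q6 -1.606
```

```bash
for k in 1 2 3; do python3 -m inch '[[[0.3,0.02,-0.1,0,0.3],[0.3,0,0,0,0.3]]]' 50 |grep -E 'pos|force|wid'; done; python3 -c "
from h import *
togo([.5697,-.0113],.0274,np.radians(80.75))"
```

```text
position: [0.5716, -0.013, 0.0368]
ft_force: [-2.2, 0.1, 11.5]
grip_width: 0.0386
position: [0.5709, -0.0133, 0.0323]
ft_force: [-0.9, 0.6, -3.3]
grip_width: 0.0385
position: [0.5697, -0.013, 0.0268]
ft_force: [-6.7, 1.3, 36.9]
grip_width: 0.0384
t 13.97 pos [ 0.5697 -0.013   0.0268] F [-6.7  1.3 36.9] w 0.0384 shift cm [-0.06  0.17 -0.03] xaxis [-0.027 -0.009 -1.   ]
turn about tool x 0.001 q6 -1.604
```

```bash
python3 -m inch '[[[0.03,0,0,0,0.3]]]' 50 |grep -E 'pos|force|wid';python3 -m inch '[[[0.05,0,0,0,0.3]]]' 50 |grep -E 'pos|force|wid'; python3 -m inch '[[[0.05,0,0,0,0.3]]]' 50 |grep -E 'pos|force|wid'
```

```text
position: [0.5698, -0.013, 0.0272]
ft_force: [-0.8, -0.1, 5.4]
grip_width: 0.0383
position: [0.5698, -0.0129, 0.0272]
ft_force: [-2.0, -0.2, 5.3]
grip_width: 0.0388
position: [0.5698, -0.0129, 0.0272]
ft_force: [-1.4, 0.0, 6.8]
grip_width: 0.0385
```

```bash
python3 -m inch '[[[0.1,0,0,0,0.3]]]' 50 |grep -E 'pos|force|wid';python3 -m inch '[[[0.1,0,0,0,0.3],[0.1,0,0,0,0.3],[0.1,0,0,0,0.3]]]' 50 |grep -E 'pos|force|wid'
python3 - <<'E'
from h import *
w,i=grab("wrist","w12");s,_=grab("scene");t,_=grab("top")
cv2.imwrite("pics/c12.png",np.vstack([cv2.resize(s[180:330,260:500],(640,400),interpolation=2),w[150:350]])[:,:,::-1])
for _ in range(6): robot.get_obs(); camera("top"); print(robot.get_obs()["ft_force"].round(1),robot.get_obs()["position"].round(4))
E
```

```text
position: [0.5697, -0.013, 0.027]
ft_force: [-3.1, -0.7, 14.0]
grip_width: 0.0385
position: [0.5698, -0.013, 0.0271]
ft_force: [-1.8, 0.3, 9.7]
grip_width: 0.0386
[-2.5 -0.   9.4] [ 0.5698 -0.013   0.0271]
[-1.9 -0.5  8.9] [ 0.5698 -0.013   0.0271]
[-2.5  0.1 10. ] [ 0.5698 -0.0129  0.0271]
[-2.   0.1  9. ] [ 0.5698 -0.0129  0.0271]
[-1.7 -0.1 10.7] [ 0.5698 -0.013   0.0271]
[-2.6  0.2 10.1] [ 0.5697 -0.0129  0.0271]
```

```bash
python3 -m inch '[[[0.13,0,0,0,0.3],[0.13,0,0,0,0.3],[0.13,0,0,0,0.3]]]' 50 |grep -E 'pos|force|wid'
python3 - <<'E'
from h import *
for n in("w11","w12"):
    im=cv2.imread(f"pics/{n}.png")[:,:,::-1].copy();c=big(mask(im,150,178,80,60))[0];print(n,cv2.boundingRect(c))
im,i=grab("wrist");b=mask(im,105,125,80,25)
c=big(b)[0];print("bar",cv2.boundingRect(c))
ys=[(x,np.where(b[:,x])[0].min()) for x in range(265,640,25) if b[:,x].any()]
p=ray(i,np.array(ys,float),.008);f=np.polyfit(p[:,1],p[:,0],1);print("bar robot-side edge ang",np.degrees(np.arctan2(1,f[0])),"x at y=.06",np.polyval(f,.06),"expected",.5799-.0637*0-.030*.987-.0637*0+(.06-.0637-.0048)*.163)
g,_=grab("top")
g0=cv2.imread("pics/top0.png")[:,:,::-1].copy()
for nm,(x0,y0,x1,y1) in dict(bowl=(278,92,324,140),grinder=(145,125,188,160),skim=(420,88,460,205)).items():
    print(nm,"px changed",int((cv2.absdiff(g,g0)[y0:y1,x0:x1].max(2)>40).sum()))
F=[]
for _ in range(8): camera("top");F.append(robot.get_obs()["ft_force"][2])
print(np.round(F,1))
E
```

```text
position: [0.5698, -0.013, 0.0271]
ft_force: [-2.4, -1.1, 11.5]
grip_width: 0.0384
w11 (272, 205, 93, 90)
w12 (272, 205, 93, 90)
bar (233, 194, 407, 99)
bar robot-side edge ang 80.6377091240518 x at y=.06 0.5478844583039614 expected 0.5489044999999999
bowl px changed 46
grinder px changed 0
skim px changed 0
[12.3 12.9 11.9 12.3 12.6 12.1 12.1 12.2]
```

```bash
python3 -c "
from rig import robot
robot.hand_in();o=robot.get_obs();print(o['time'],o['ft_force'],o['position'])"
```

```text
the job is handed in; nothing more can be done
the job is handed in; nothing more can be done
```

The blue bar is flat on the counter with its slot over the stud and its long edge against the board, and I let go of it. The pink cap is snapped home over the stud. I handed in at about 15.5 s with the gripper still holding the cap and pressing down.

**Bar:** After release its angle was 80.75°, against 80.7–80.8° for the board, and no gap showed along the edge. At the end, the edge measured 80.6° and about 1 mm from where I left it.

**Cap:** Resistance rose to 11.5 N and then dropped to -3.3 N at the snap. The cap did not slip in the fingers, and its underside is about 7.7 mm above the counter, against 8 mm nominal.

**Push:** Steady at about 12.2 N (readings 11.9–12.9) just before handing in. It peaked at 36.9 N for a moment as the cap bottomed out, before I eased off.

**Checks that disagreed or were not made:**
- The scene camera disagreed with the other two by 6–9 mm, so I went by the top and wrist cameras.
- The grinder and skimmer areas of the top picture are unchanged. The bowl area shows 46 changed pixels. I think that is the arm or its shadow, since I planned all moves to stay clear of the bowl, but I did not confirm it.
- I had used up my picture views, so the final state was checked only with numbers.

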